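# Function-check the lobed stop button on a calibration bench

## Task

Check the bench's stop: with your fingertips push the big three-lobed mushroom stop button in until it latches, and take the finger off so that it stays in by itself. Then push one of its lobes sideways so that the head twists clockwise (seen from above) and springs back out, and finally press the small round reset button fully in and let it come back out. Only touch and push, gently: do not grip the button, do not press the square button, and leave the loose things on the bench where they are.

Things in the scene. Friction and masses are not known exactly. Their poses are not given: they have to be found in the camera images.
- stop_station: Grey box 110 x 110 x 60 mm high, bolted to the bench, carrying the black mushroom stop button in the middle of its top. Origin: centre of the underside; z up.
- stop_top (a point): Centre of the top of the stop button's head, on its vertical axis; 92 mm above the bench when out, 84 mm when latched. The head is a black dome 54 mm across (rim 14 to 29 mm above the box when out, up to 32 mm in the middle) with three lobes, 120 degrees apart, that reach out to 48 mm from the axis. The point moves and turns with the head.
- stop (a joint): How far the stop button is pressed in, m: 0 out, about 0.008 latched, 0.0105 hard end. Spring-loaded: 2.5 N at the start, some 5 to 7 N over a bump at 2 to 4 mm, about 5 N beyond it. Pressed past 8 mm (9 to 10 mm to be sure) it latches, and let go it stays at 8 mm; let go earlier, it springs back out. A push of 10 N goes all the way.
- stop_turn (a joint): Clockwise twist of the head seen from above, rad: 0 at rest, 0.9 hard end. A weak spring (about 0.01 to 0.06 N m) brings it back to 0 when let go. With the button latched, a twist past about 0.5 lets it spring out by 8 mm (0.6 to 0.75 to be sure). Twisting is the only way to release it; it takes about 2 N at a lobe.
- stop_lobe0 (a point): Top face of lobe 0 of the stop head, 39 mm out from the head's axis; turns and moves with the head. The lobe is a straight arm 18 mm wide and 12 mm thick from the dome to this point, then a half-round end of 9 mm radius. Its top face is 27 mm above the top of the box when out and 19 mm when latched, its underside 15 and 7 mm; below it is free space down to the box.
- stop_lobe1 (a point): Top face of lobe 1 of the stop head, 39 mm out from the head's axis; turns and moves with the head. The lobe is a straight arm 18 mm wide and 12 mm thick from the dome to this point, then a half-round end of 9 mm radius. Its top face is 27 mm above the top of the box when out and 19 mm when latched, its underside 15 and 7 mm; below it is free space down to the box.
- stop_lobe2 (a point): Top face of lobe 2 of the stop head, 39 mm out from the head's axis; turns and moves with the head. The lobe is a straight arm 18 mm wide and 12 mm thick from the dome to this point, then a half-round end of 9 mm radius. Its top face is 27 mm above the top of the box when out and 19 mm when latched, its underside 15 and 7 mm; below it is free space down to the box.
- reset_station: Grey box 80 x 80 x 45 mm high, bolted to the bench, carrying the round reset button in the middle of its top. Origin: centre of the underside; z up.
- reset_top (a point): Centre of the top of the round black reset button, 36 mm across, 12 mm proud of its box and 57 mm above the bench when out.
- reset (a joint): How far the reset button is pressed in, m: 0 out, 0.006 fully in. Spring, 2 N rising to 5 N; comes back by itself.
- jog_station: A box like the reset button's, 80 x 80 x 45 mm, but with a square black button, 32 mm wide, 12 mm proud: to be left alone. Origin: centre of the underside.
- jog (a joint): How far the square button is pressed in, m (0 out, 0.006 fully in).
- fitting_a: Loose steel pipe fitting, 37 mm across, 46 mm high, standing. Origin: centre of the underside.
- fitting_b: Loose brass pipe fitting, 31 mm across, 46 mm high, standing. Origin: centre of the underside.
- fitting_c: Loose steel pipe fitting, 40 mm across, 46 mm high, standing. Origin: centre of the underside.
- tape: Loose yellow roll of tape, 56 mm across, 18 mm high, lying flat. Origin: centre of the underside.
- wrench: Loose wrench, 240 mm long, lying flat at the far side. Origin: on its underside.
- bottle: Loose clear bottle with a blue cap, 64 mm across, 200 mm high, standing at the far left. Origin: centre of the underside.
- driver: Loose orange-handled screwdriver lying flat on the right. Origin: on its underside.

How it is judged:
By the outcome, as a careful person would: the job done as asked, in the order asked, and still so for the second after the job is handed in, with the robot touching nothing.
It also fails if it takes over 45 s, if anything falls off the work surface, if the arm or the gripper's body presses on something with over 40 N, if the wrist force passes 120 N, or if a joint passes its speed limit or range.

## Robot

A 7-joint arm with a two-finger parallel gripper is mounted at the origin on the work surface. World frame = base frame: x ahead of the robot, y to its left, z up, the work surface at z = 0. Lengths are in m, angles in rad, forces in N, time in s.
With the tool pointing down it reaches from about 0.35 to 0.9 m from the base axis. Payload 8.1 kg.
Tool frame: the origin (TCP) lies on the centre line of the jaws, within the pads' length; the fingertips stand 11 mm ahead of it and the grasp point (between the pads) lies 8 mm behind it; z points along the fingers, y is the line along which they close (so a half turn about z gives the same grasp; the last joint's range is limited). The gripper opens to 85 mm and grips with 20 to 120 N. Pads are 22 mm wide; open, the fingers measure 114 mm over their backs; the gripper's body (76 mm by 85 mm) begins 54 mm behind the grasp point. The pads swing forward as they close: fully open they stand 13 mm farther back than shut.
Start: joints at [-1.247, 0.434, 0.025, 1.573, -0.012, 1.134, -0.075], TCP at [0.259, 0.569, 0.242] pointing down, gripper open.
Joint ranges: [-2.62, 2.62], [-0.44, 2.09], [-1.27, 1.32], [0.08, 2.57], [-1.32, 4.46], [0.12, 2], [-2.74, 2.74]. Speed limits (rad/s): [2.22, 2.22, 3.01, 3.01, 3.14, 3.14, 3.14].

## Interface

Orientations are given as a unit quaternion [x, y, z, w].
In Python, from plant import * gives the robot as it stands.
- The arm moves only by the tool arm_command, never from a script. Its arguments are lists of equal length, an entry for each row: "linear": the shift along the world's x, y, z in mm, a list of three; "angular": the turn, a rotation vector about the world's x, y, z in degrees, a list of three; "fingers": the closure, from 0 (fully open) to 1 (shut). In form: {"linear": [[dx, dy, dz], ...], "angular": [[wx, wy, wz], ...], "fingers": [fingers, ...]}. A call has 1 to 8 rows; each row is the pose to reach, as a shift and turn from the pose commanded when the call began; what a row does not reach only later rows make up. A row lasts 1/8 s, in which the tool goes at most 62.5 mm and 10.7 degrees, less where a joint would pass 70% of its speed; a pose out of reach is approached as far as the arm can. A call with a gripper value outside its range is refused whole. The fingers move at their own pace and stop on an object; the grip force is fixed at half the most. Time passes only in rows, so rows that repeat a pose let the fingers close. It gives the time, the measured TCP pose, the force, the opening and the grip force at its end, in the units of the state.
- sense(): the state, without advancing time (a new reading comes with each control period).
- snapshot(name): name is "side" or "top" or "wrist"; returns a dict with "frame" (480x640x3 uint8, blue, green, red), "z_map" (480x640 float32, m along the optical axis (not along the pixel's ray), 0 where there is no reading), "mtx" (3x3 intrinsics, pixels), "k1" (the pictures are not rectified: a ray, as slopes to the right and down, at radius r is drawn at 1 + k1 r^2 times it, then the intrinsics apply), "R" (3x3) and "t" (3): a world point X has camera coordinates R X + t. Camera axes: x right, y down, z forward; pixel columns grow to the right and rows downward; lengths in m; the calibration is good to about 2 mm. A picture is of the moment at which its call begins.
- finish_job(): hands the job in; it is judged then, once.
The state is a dict: "clock": time; "q": joint angles; "qvel": joint speeds; "tau": joint torques, N m; "ee_pos": TCP position; "ee_rot": TCP orientation; "wrist_force": force on the tool from outside, world axes, zero at the start; "torque": the same for the moment, N m; "finger_gap": opening from 0.0 (shut) to 1.0 (fully open); "grasp_force": force on a finger pad.
Only numpy, scipy, OpenCV 4.12 (cv2) and the standard library are available. Lean on these libraries where they do the work, as an engineer would, in place of code of your own. Each camera call takes 0.05 s, during which the arm holds its last target. There are 200 camera calls.

## Working session

There is one attempt and no reset: what is moved stays moved. The work goes in short steps, Python scripts to look and compute and a tool call to move; the robot and the scene stay as the last step left them, time stands still between calls to the robot, and variables do not carry over. Pictures are saved under pics/ and viewed, at most 10 in all, crops included, and the job is handed in when it is done.

Besides the shell and the picture viewer there is one more tool, called after ">>>" as name(argument=value, ...) on one line, values as JSON. arm_command: Moves the arm, as the interface text tells. Its arguments: {"type":"object","properties":{"linear":{"type":"array","items":{"type":"array","items":{"type":"number"}}},"angular":{"type":"array","items":{"type":"array","items":{"type":"number"}}},"fingers":{"type":"array","items":{"type":"number"}}},"required":["linear","angular","fingers"]}

```bash
mkdir -p pics; cat > h.py <<'E'
from plant import *
import numpy as np, cv2
def pts(s):
    K=s["mtx"];v,u=np.mgrid[0:480,0:640]
    x=(u-K[0][2])/K[0][0];y=(v-K[1][2])/K[1][1]
    rd=np.hypot(x,y);r=rd.copy()
    for _ in range(8): r=rd/(1+s["k1"]*r*r)
    f=np.where(rd>0,r/np.maximum(rd,1e-9),1)
    z=s["z_map"];P=np.stack([x*f*z,y*f*z,z],-1)
    W=(P-np.array(s["t"]))@np.array(s["R"])
    W[z==0]=np.nan
    return W
E
python3 - <<'E'
from h import *
st=sense();print(st["ee_pos"],st["ee_rot"],st["wrist_force"],st["clock"])
s=snapshot("top");cv2.imwrite("pics/top.png",s["frame"]);np.savez("top.npz",**s)
W=pts(s)
# height clusters
for lo,hi in [(.056-.003,.064),(.041,.049),(.0515,.0605),(.075,.097)]:
    m=((W[...,2]>lo)&(W[...,2]<hi)).astype(np.uint8)
    n,l,stt,c=cv2.connectedComponentsWithStats(m)
    for i in range(1,n):
        if stt[i,4]>60: print(lo,hi,stt[i],np.round(np.nanmedian(W[l==i],0),4),np.round(W[l==i].min(0),3),np.round(W[l==i].max(0),3))
E
```

```text
[0.25857586 0.56845335 0.24150286] [ 2.11823268e-01  9.77307655e-01 -8.00923989e-04 -9.44539252e-05] [-0.2488912   0.11421846 -0.33322407] 0.0
0.053 0.064 [514 138  73  67 588] [ 0.7346 -0.6251  0.0596] [ 0.624 -0.69   0.053] [ 0.788 -0.494  0.064]
0.053 0.064 [ 67 177  30  39  67] [0.6473 0.5538 0.0588] [0.603 0.517 0.053] [0.698 0.594 0.064]
0.053 0.064 [309 211  18  17 174] [ 0.5895 -0.0233  0.0571] [ 0.571 -0.042  0.053] [ 0.609 -0.002  0.063]
0.053 0.064 [ 46 217  57  55 120] [0.5304 0.5659 0.0586] [0.466 0.501 0.053] [0.598 0.646 0.064]
0.053 0.064 [ 188  229   55   56 1384] [0.5059 0.2121 0.0596] [0.437 0.156 0.053] [0.567 0.285 0.064]
0.053 0.064 [397 243  16  15 168] [ 0.5155 -0.2278  0.057 ] [ 0.499 -0.245  0.053] [ 0.532 -0.209  0.063]
0.053 0.064 [524 276   4  84 161] [ 0.3494 -0.5195  0.0581] [ 0.251 -0.523  0.053] [ 0.451 -0.517  0.064]
0.053 0.064 [623 289   8  63 168] [ 0.3382 -0.7943  0.0585] [ 0.257 -0.798  0.053] [ 0.413 -0.782  0.064]
0.053 0.064 [552 324  16  17 165] [ 0.3128 -0.6077  0.0557] [ 0.293 -0.629  0.053] [ 0.333 -0.588  0.062]
0.053 0.064 [290 432  40 
[... 1334 characters left out ...]
294 433  36   6  77] [ 0.0782 -0.0042  0.0552] [ 0.071 -0.047  0.052] [0.082 0.036 0.06 ]
0.075 0.097 [528 121  24  26 309] [ 0.7828 -0.5437  0.0894] [ 0.761 -0.58   0.075] [ 0.82  -0.526  0.097]
0.075 0.097 [ 33 141  65 133 493] [0.6033 0.5748 0.0862] [0.462 0.5   0.075] [0.784 0.661 0.097]
0.075 0.097 [130 178  18  26  87] [0.6504 0.3863 0.0875] [0.628 0.381 0.075] [0.688 0.418 0.096]
0.075 0.097 [198 237  35  36 636] [0.5016 0.2208 0.0886] [0.467 0.175 0.076] [0.548 0.255 0.097]
0.075 0.097 [ 528  274  110   87 1274] [ 0.3427 -0.6576  0.0872] [ 0.252 -0.802  0.075] [ 0.452 -0.517  0.096]
0.075 0.097 [279 437  61  24 202] [ 0.0693 -0.0023  0.0825] [ 0.025 -0.07   0.075] [0.08  0.071 0.097]
```

View pics/top.png

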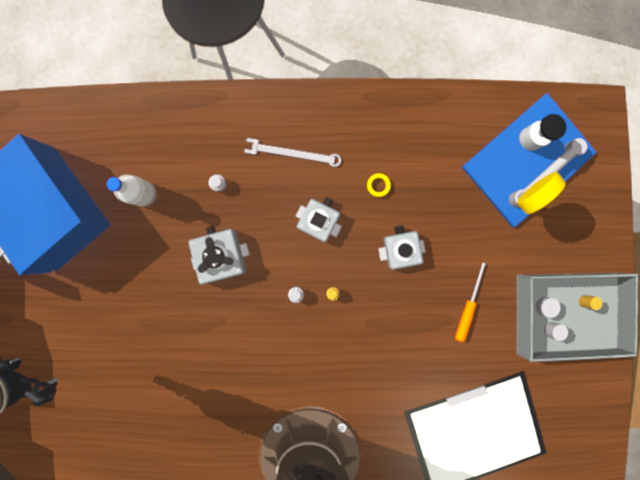

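The top view shows the stop at about (213,257), the round reset at (405,250), the square jog button between them at (318,220), and the gripper at the left edge around (20,385). Next I'll measure the stop head and lobes.

```bash
python3 - <<'E'
from h import *
s=dict(np.load("top.npz"));W=pts(s);g=s["frame"].max(-1)
reg=(abs(W[...,0]-.5)<.09)&(abs(W[...,1]-.217)<.09)
m=reg&(abs(W[...,2]-.06)<.003)&(g>90)
print("box",cv2.minAreaRect((W[m][:,:2]*1000).astype(np.float32)))
h=reg&(W[...,2]>.08)&(W[...,2]<.096)
P=W[h];
d=h&(W[...,2]>.0895);print("dome",W[d].mean(0),W[d].max(0)-W[d].min(0))
c=(W[d][:,:2].max(0)+W[d][:,:2].min(0))/2;print(c,P[:,2].max())
from scipy.optimize import minimize
xy=P[:,:2]
def inside(p):
    q=xy-p[:2];r=np.hypot(*q.T);a=np.arctan2(q[:,1],q[:,0])-p[2]
    dd=r-.027
    for k in range(3):
        b=a-k*2*np.pi/3;x=r*np.cos(b);y=r*np.sin(b)
        dd=np.minimum(dd,np.hypot(x-np.clip(x,0,.039),y)-.009)
    return (np.clip(dd,0,None)**2).sum()*1e6
best=min((minimize(inside,[c[0],c[1],a],method="Nelder-Mead") for a in np.arange(0,2.1,.2)),key=lambda r:r.fun)
print(best.x,np.degrees(best.x[2]),best.fun,len(xy))
for n,(x,y) in dict(reset=(.5165,-.227),jog=(.589,-.023)).items():
    r=(abs(W[...,0]-x)<.025)&(abs(W[...,1]-y)<.025)&(abs(W[...,2]-.057)<.003)
    print(n,(W[r].max(0)+W[r].min(0))/2,W[r].mean(0))
im=cv2.resize(s["frame"][205:305,160:290],None,fx=6,fy=6,interpolation=cv2.INTER_CUBIC);cv2.imwrite("pics/crop.png",im)
E
```

```text
box ((503.1599426269531, 219.78060913085938), (109.7789077758789, 108.71058654785156), 15.42984390258789)
dome [0.50326171 0.219405   0.09148057] [0.07588226 0.06989981 0.00630197]
[0.5074512  0.21588528] 0.09580511732681664
[0.50317758 0.21933533 2.35232998] 134.7785796051123 1.3501165337173595 624
reset [ 0.51554657 -0.22539449  0.05706534] [ 0.51555395 -0.22759672  0.05693432]
jog [ 0.58956068 -0.02331336  0.05699338] [ 0.58937843 -0.02286658  0.05705458]
```

View pics/crop.png

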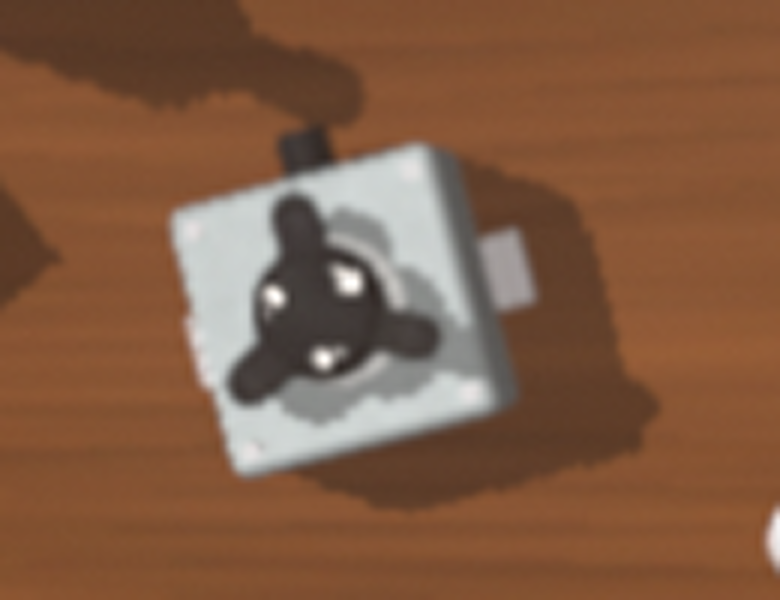

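The head centre is about (0.503, 0.2195), with lobes at 15°, 135° and 255°. I'll press at the centre, then push the 15° lobe towards -y. First I'm going above the stop with the fingers shut, turning the tool +39°.

>>> arm_command(linear=[[31,-44,-5],[92,-131,-25],[153,-218,-50],[214,-306,-75],[244,-349,-91],[244,-349,-91],[244,-349,-91],[244,-349,-91]], angular=[[0,0,5],[0,0,15],[0,0,25],[0,0,35],[0,0,39],[0,0,39],[0,0,39],[0,0,39]], fingers=[1,1,1,1,1,1,1,1])

```text
clock: 1.05
ee_pos: [0.5045, 0.2141, 0.1498]
ee_rot: [-0.123, 0.992, -0.002, -0.001]
wrist_force: [-0.8, 0.3, 0.4]
finger_gap: 0.002
grasp_force: 0.0
```

```bash
python3 - <<'E'
from h import *
st=sense();print({k:np.round(st[k],4) for k in("clock","ee_pos","ee_rot","wrist_force","finger_gap")})
a=snapshot("side")["frame"];s=snapshot("wrist");b=s["frame"]
cv2.imwrite("pics/sw.png",cv2.resize(np.hstack([a,b]),(800,300),interpolation=cv2.INTER_AREA))
W=pts(s);g=b.max(-1)
m=(abs(W[...,0]-.503)<.09)&(abs(W[...,1]-.2195)<.09)&(abs(W[...,2]-.06)<.003)&(g>90)
print(m.sum(),cv2.minAreaRect((W[m][:,:2]*1000).astype(np.float32)))
E
```

```text
{'clock': np.float64(1.05), 'ee_pos': array([0.5045, 0.2141, 0.1498]), 'ee_rot': array([-1.226e-01,  9.925e-01, -1.700e-03, -9.000e-04]), 'wrist_force': array([-0.8051,  0.2574,  0.3573]), 'finger_gap': np.float64(0.0025)}
13529 ((499.8627624511719, 219.88290405273438), (107.59639739990234, 106.32001495361328), 14.919782638549805)
```

View pics/sw.png

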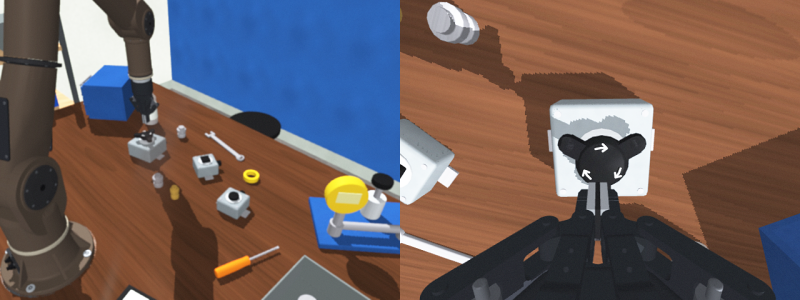

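The side view shows the gripper above the stop box. The wrist view, right half around (600,155), shows the head just ahead of the shut fingers, with clockwise arrows on it. Now I'm descending to near contact.

>>> arm_command(linear=[[0,0,-20],[0,0,-40],[0,0,-40],[0,0,-40]], angular=[[0,0,0],[0,0,0],[0,0,0],[0,0,0]], fingers=[1,1,1,1])

```text
clock: 1.65
ee_pos: [0.5025, 0.2213, 0.1121]
ee_rot: [-0.127, 0.992, 0.0, 0.0]
wrist_force: [-0.3, 0.4, -0.0]
finger_gap: -0.002
grasp_force: 0.0
```

>>> arm_command(linear=[[0,0,-5],[0,0,-8],[0,0,-11],[0,0,-14],[0,0,-16],[0,0,-16],[0,0,-16]], angular=[[0,0,0],[0,0,0],[0,0,0],[0,0,0],[0,0,0],[0,0,0],[0,0,0]], fingers=[1,1,1,1,1,1,1])

```text
clock: 2.52
ee_pos: [0.5029, 0.22, 0.0953]
ee_rot: [-0.127, 0.992, 0.0, 0.0]
wrist_force: [-0.2, 0.8, 1.4]
finger_gap: 0.001
grasp_force: 0.7
```

>>> arm_command(linear=[[0,0,-2],[0,0,-3],[0,0,-3]], angular=[[0,0,0],[0,0,0],[0,0,0]], fingers=[1,1,1])

```text
clock: 2.9
ee_pos: [0.5029, 0.22, 0.0925]
ee_rot: [-0.127, 0.992, 0.0, 0.0]
wrist_force: [-0.4, -0.1, 5.3]
finger_gap: 0.001
grasp_force: 2.6
```

```bash
python3 - <<'E'
from h import *
st=sense();print(np.round(st["ee_pos"],4),st["wrist_force"])
s=snapshot("wrist");W=pts(s);g=s["frame"].max(-1)
q=W[...,:2]-[.503,.2195];r=np.hypot(q[...,0],q[...,1]);a=np.degrees(np.arctan2(q[...,1],q[...,0]))
for A in (14.8,134.8,-105.2):
    m=(r>.033)&(r<.044)&(abs((a-A+180)%360-180)<7)&(W[...,2]>.05)&(W[...,2]<.095);print(A,m.sum(),np.median(W[m][:,2]) if m.any() else 0)
m=(r>.06)&(r<.07)&(abs(W[...,2]-.06)<.006);print("box",m.sum(),np.median(W[m][:,2]))
E
```

```text
[0.5029 0.22   0.0925] [-0.37694894 -0.13619025  5.29512592]
14.8 0 0
134.8 438 0.07566294771113075
-105.2 429 0.07559242086373509
box 2788 0.05852611308053223
```

>>> arm_command(linear=[[0,0,-0.5],[0,0,15],[33,38,35],[33,38,35],[33,38,35]], angular=[[0,0,0],[0,0,0],[0,0,0],[0,0,0],[0,0,0]], fingers=[1,1,1,1,1])

```text
clock: 3.58
ee_pos: [0.5353, 0.2575, 0.1272]
ee_rot: [-0.127, 0.992, -0.0, -0.0]
wrist_force: [-0.8, 0.3, -0.4]
finger_gap: 0.003
grasp_force: 0.0
```

```bash
cat >> h.py <<'E'
def lobes(name="wrist"):
    st=sense();print(np.round(st["ee_pos"],4),np.round(st["wrist_force"],1),st["clock"])
    s=snapshot(name);W=pts(s)
    q=W[...,:2]-[.503,.2195];r=np.hypot(q[...,0],q[...,1]);a=np.degrees(np.arctan2(q[...,1],q[...,0]))
    m=(r>.06)&(r<.07)&(abs(W[...,2]-.06)<.006);b=np.median(W[m][:,2])
    m=(r>.036)&(r<.044)&(W[...,2]>b+.011)&(W[...,2]<b+.033)
    hist={}
    for A in range(-180,180,10):
        k=m&(a>=A)&(a<A+10)
        if k.sum()>15: hist[A]=(int(k.sum()),round(float(np.median(W[k][:,2])-b)*1000,1))
    print("box",b,hist); return s
E
python3 - <<'E'
from h import *
s=lobes();cv2.imwrite("pics/w2.png",s["frame"])
E
```

```text
[0.5353 0.2575 0.1272] [-0.8  0.3 -0.4] 3.575
box 0.05864662377148953 {-130: (82, 19.1), -120: (220, 19.8), -110: (210, 19.8), -100: (59, 19.6), 0: (54, 19.7), 10: (156, 19.8), 20: (112, 19.7), 120: (113, 19.8), 130: (209, 19.9), 140: (218, 19.8), 150: (28, 18.9)}
```

View pics/w2.png

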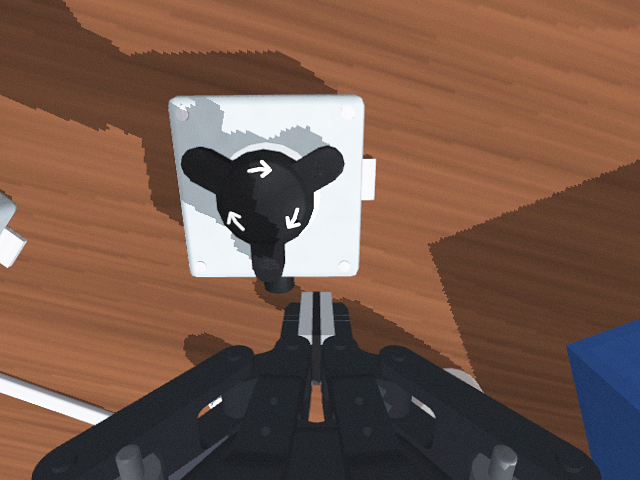

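The image shows the lobe pointing down at about (267,260) and the shut fingers at (317,310), on its counter-clockwise side. All lobe tops read about 19.8 mm above the box, so the button is latched. Now lowering beside the lobe.

>>> arm_command(linear=[[0,0,-20],[0,0,-38],[0,0,-46],[0,0,-46],[0,0,-46]], angular=[[0,0,0],[0,0,0],[0,0,0],[0,0,0],[0,0,0]], fingers=[1,1,1,1,1])

```text
clock: 4.25
ee_pos: [0.5361, 0.2581, 0.0818]
ee_rot: [-0.127, 0.992, 0.0, 0.0]
wrist_force: [0.7, 1.7, 0.2]
finger_gap: -0.003
grasp_force: 0.0
```

>>> arm_command(linear=[[5.1,-5,0],[9.4,-10.6,0],[12.8,-16.8,0],[15.4,-23.4,0],[17.1,-30.3,0],[17.1,-30.3,0],[17.1,-30.3,0]], angular=[[0,0,-8],[0,0,-16],[0,0,-24],[0,0,-32],[0,0,-40],[0,0,-40],[0,0,-40]], fingers=[1,1,1,1,1,1,1])

```text
clock: 5.12
ee_pos: [0.5533, 0.2283, 0.0818]
ee_rot: [0.219, 0.976, 0.0, 0.0]
wrist_force: [1.4, 0.7, 0.7]
finger_gap: -0.002
grasp_force: 0.7
```

```bash
python3 - <<'E'
from h import *
s=lobes()
E
```

```text
[0.5533 0.2283 0.0818] [1.4 0.7 0.7] 5.125
box 0.05866885019520471 {-160: (91, 23.0), -150: (467, 27.3), -140: (370, 27.5), -130: (185, 27.4), -30: (114, 27.4), -20: (259, 27.5), -10: (208, 27.3), 0: (281, 25.9), 10: (374, 25.0), 20: (61, 24.9), 90: (115, 27.3), 100: (426, 27.5), 110: (443, 27.4), 120: (114, 27.5)}
```

The head has sprung out: its lobes read 27.4 mm and it is turned about 30°. Now backing off and lifting.

>>> arm_command(linear=[[-4.3,13.5,0],[-12,25.3,0],[-17,32,0],[-17,32,20],[-17,32,60],[-17,32,60],[-17,32,60],[-17,32,60]], angular=[[0,0,10],[0,0,20],[0,0,30],[0,0,30],[0,0,30],[0,0,30],[0,0,30],[0,0,30]], fingers=[1,1,1,1,1,1,1,1])

```text
clock: 6.18
ee_pos: [0.5351, 0.2592, 0.1402]
ee_rot: [-0.04, 0.999, -0.0, -0.001]
wrist_force: [0.1, -0.3, -0.3]
finger_gap: 0.001
grasp_force: 0.0
```

```bash
python3 - <<'E'
from h import *
s=lobes()
E
```

```text
[0.5351 0.2592 0.1402] [ 0.1 -0.3 -0.3] 6.175
box 0.05863727472723512 {-130: (95, 25.0), -120: (202, 27.4), -110: (182, 27.5), -100: (54, 27.4), 0: (54, 27.1), 10: (141, 27.7), 20: (121, 27.4), 120: (104, 27.6), 130: (200, 27.5), 140: (197, 27.4)}
```

>>> arm_command(linear=[[-1,-30,0],[-4,-92,0],[-7,-154,0],[-9,-216,0],[-12,-278,0],[-15,-340,0],[-18,-402,0],[-20,-455,0]], angular=[[0,0,0],[0,0,0],[0,0,0],[0,0,0],[0,0,0],[0,0,0],[0,0,0],[0,0,0]], fingers=[1,1,1,1,1,1,1,1])

```text
clock: 7.22
ee_pos: [0.515, -0.1978, 0.1408]
ee_rot: [-0.039, 0.999, -0.0, -0.0]
wrist_force: [0.5, 0.2, -0.3]
finger_gap: 0.001
grasp_force: 0.0
```

>>> arm_command(linear=[[0,-31,0],[0,-31,0],[0,-31,-30],[0,-31,-55],[0,-31,-62],[0,-31,-62],[0,-31,-62]], angular=[[0,0,0],[0,0,0],[0,0,0],[0,0,0],[0,0,0],[0,0,0],[0,0,0]], fingers=[1,1,1,1,1,1,1])

```text
clock: 8.1
ee_pos: [0.5165, -0.2263, 0.0802]
ee_rot: [-0.04, 0.999, -0.0, 0.001]
wrist_force: [0.8, 0.8, 0.4]
finger_gap: -0.001
grasp_force: 0.0
```

```bash
python3 - <<'E'
from h import *
s=snapshot("wrist");cv2.imwrite("pics/w3.png",s["frame"])
W=pts(s);m=(abs(W[...,0]-.5155)<.025)&(abs(W[...,1]+.2265)<.025)&(abs(W[...,2]-.056)<.004)&(s["frame"].max(-1)<110)
print(m.sum(),cv2.minAreaRect((W[m][:,:2]*1000).astype(np.float32)),np.median(W[m],0))
E
```

```text
2439 ((508.4915771484375, -228.68853759765625), (26.02216339111328, 34.5423469543457), 8.650811195373535) [ 0.50709118 -0.22948935  0.05603121]
```

View pics/w3.png

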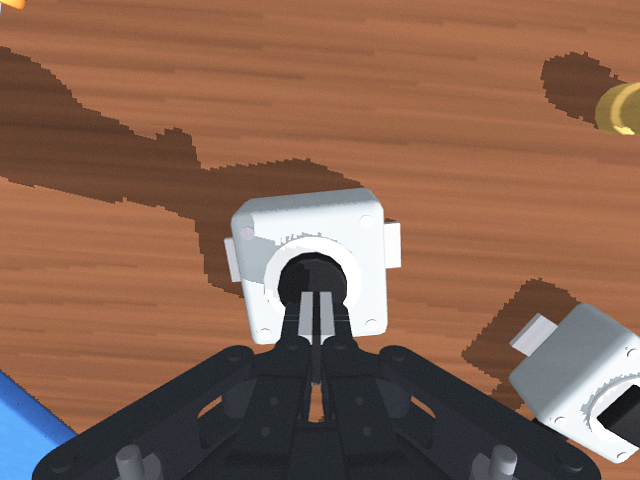

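The round button at about (313,280) is right under the fingertips at (316,315), and the square one is well clear at lower right. Now pressing.

>>> arm_command(linear=[[0,0,-7],[0,0,-11],[0,0,-14],[0,0,-17],[0,0,-18.5],[0,0,-18.5],[0,0,-18.5]], angular=[[0,0,0],[0,0,0],[0,0,0],[0,0,0],[0,0,0],[0,0,0],[0,0,0]], fingers=[1,1,1,1,1,1,1])

```text
clock: 9.02
ee_pos: [0.5159, -0.2264, 0.062]
ee_rot: [-0.04, 0.999, 0.0, 0.0]
wrist_force: [-6.2, 2.5, 17.6]
finger_gap: 0.003
grasp_force: 8.9
```

17.6 N is well beyond the 5 N spring, so the button is on its end stop. Releasing.

>>> arm_command(linear=[[0,0,8],[0,0,30],[0,0,80],[0,0,100],[0,0,100],[0,0,100]], angular=[[0,0,0],[0,0,0],[0,0,0],[0,0,0],[0,0,0],[0,0,0]], fingers=[1,1,1,1,1,1])

```text
clock: 9.78
ee_pos: [0.5153, -0.2262, 0.1598]
ee_rot: [-0.04, 0.999, 0.0, -0.001]
wrist_force: [-1.1, 0.7, -0.3]
finger_gap: -0.002
grasp_force: 0.0
```

```bash
python3 - <<'E'
from h import *
s=snapshot("wrist");W=pts(s)
q=np.hypot(W[...,0]-.5155,W[...,1]+.2265)
print("btn",np.median(W[(q<.014)&(W[...,2]<.07)][:,2]),"box",np.median(W[(q>.03)&(q<.038)&(W[...,2]>.03)][:,2]))
s=lobes("top");W0=pts(dict(np.load("top.npz")))
d=cv2.absdiff(s["frame"],np.load("top.npz")["frame"]).max(-1);cv2.imwrite("pics/end.png",s["frame"])
E
```

```text
btn 0.056111449440760686 box 0.21036022520024278
[ 0.5152 -0.2261  0.1596] [-0.1  0.9  0.1] 9.825
box 0.05908830406175949 {}
```

View pics/end.png

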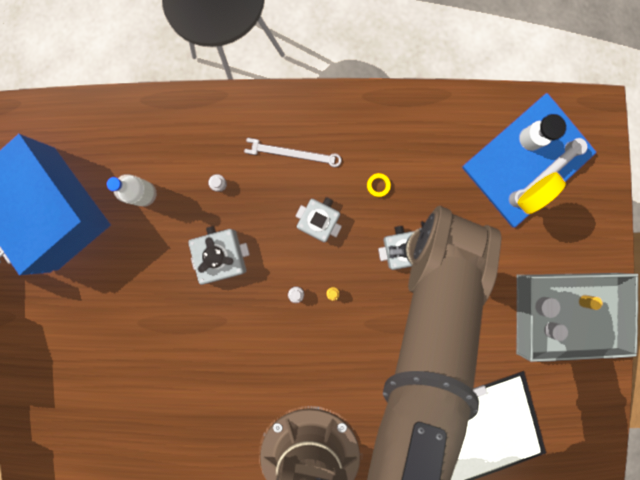

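The reset button is back out, with its top at 56 mm as before. The stop at (213,257) is out, and the loose things in view are where they were; the arm hides the driver. Handing in.

```bash
python3 -c "
from plant import *
print(finish_job())"
```

```text
the job is handed in; nothing more can be done
None
```

The job is handed in, about 10 s on the robot's clock: the stop latched and stayed in, a clockwise twist released it, and the reset was pressed to its end stop and came back out; the square button and the loose things were not touched (the screwdriver was hidden behind the arm in the last picture).

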